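# Test the teapot, fit the double lid and take off the outer cap

### The job

Take the probe thermometer from its wooden block, dip the lower half of its rod into the open teapot for a moment, stand it fully back in the block and let go. Then put the double lid on the pot: carry both lids over together, gripping the inner lid's broad band with the outer cap riding on top, lower them until the inner lid sits fully home in the mouth and let go of both. Last, take the cap by its knob, lift it alone about 10 cm straight up and finish while still holding it there, the inner lid left seated in the pot, and the pot and everything else on the counter left standing where they were.

Things in the scene. Friction and masses are not known exactly. Their poses are not given: they have to be found in the camera images.
- pot: loose steel teapot, 0.8 kg, 112 mm across up to 58 mm high, narrowing to an upright neck 60 mm across from 90 mm up to the rim at 115 mm; mouth 52 mm across, wall 4 mm, inner floor at 5 mm. Spout along its -x (out to 94 mm, up to 96 mm), handle along its +x (out to 98 mm, up to 84 mm). Origin: centre of its underside
- pot_rim (a point): centre of the pot's mouth, at the height of its rim, 115 mm above its underside
- lid_stand: fixed white ceramic stand on which the two lids wait: a foot 90 mm across and 6 mm thick with an upright tube 60 mm across, 35 mm high, opening 52 mm. Origin: centre of its underside
- inner_lid: loose steel inner lid, 0.12 kg, z up: round band 60 mm across, 16 mm high, resting on the stand's tube or the pot's rim; below it a plug 45 mm across, 14 mm deep, tapered to 36 mm; above it, under the cap, a boss 39 mm across, 6 mm high and a knob 14 mm across, 6 mm high. Origin: centre of the band's underside (35 mm above the stand's origin; 115 mm above the pot's when home)
- cap: loose steel outer cap, 0.06 kg: upside-down cup 52 mm across, 18 mm high (inside 44 mm across, 14 mm deep), black knob 22 mm across, 18 mm high on top. It rests by weight alone on the inner lid's band, narrower than the band: fingers gripping the band from above pass beside it, and lifting the band carries it along. Origin: centre of the skirt's underside, 16 mm above the inner lid's origin
- cap_knob (a point): middle of the cap's black knob, 27 mm above the cap's origin, 43 mm above the inner lid's origin while nested
- probe_block: fixed wooden block 70 x 70 x 90 mm high with an upright through-hole 17 mm across in the middle, chamfered at the mouth. Origin: centre of its underside; its sides lie along its x and y
- probe: loose probe thermometer, about 60 g, standing upright in the block: white head 34 mm (along its x) by 24 mm (along its y) by 45 mm high, resting on the block's top, and below it a steel rod 8 mm across, 85 mm long, in the hole. Origin: centre of the head's underside, 90 mm above the block's origin when standing in it
- probe_tip (a point): lower end of the thermometer's rod, 85 mm below the probe's origin
- teaspoon: steel teaspoon 130 mm long lying on the counter (bystander); origin under its middle
- sauce_dish: small white dish, 56 mm across, 18 mm high (bystander); origin under its centre
- mug: white mug, 76 mm across, 85 mm high, with a handle (bystander); origin under its centre
- tea_glass: small glass, 54 mm across, 80 mm high (bystander); origin under its centre
- sugar_jar: glass jar with a steel cap, 70 mm across, 100 mm high (bystander); origin under its centre
- pepper_mill: dark wooden pepper mill, 48 mm across, 115 mm high (bystander); origin under its centre
- spice_can: small steel can, 48 mm across, 70 mm high (bystander); origin under its centre

How it is judged:
On the way, in this order (a step that is already met when the one before it is completed fails the run):
1. the held probe's tip is in the pot, at least 25 mm below the rim (z of probe_tip in the frame of pot between 0 and 0.09 m and horizontal distance between probe_tip and pot_rim below 0.03 m and contact force between the fingers and probe above 0.5 N), for 0.2 s.
2. the probe stands in its block again, released (horizontal distance between probe_tip and probe_block below 0.01 m and z of probe in the frame of probe_block below 0.094 m and angle between probe's own z axis and vertical below 0.1 rad and contact force between the fingers and probe below 0.05 N and linear speed of probe below 0.03 m/s), for 0.2 s.
3. both lids, nested, sit home on the pot and are let go (horizontal distance between inner_lid and pot_rim below 0.006 m and z of inner_lid in the frame of pot between 0.111 and 0.1185 m and angle between the z axis of inner_lid and the z axis of pot, either way round below 0.07 rad and z of cap in the frame of inner_lid below 0.02 m and horizontal distance between cap and inner_lid below 0.006 m and contact force between the fingers and inner_lid below 0.05 N and contact force between the fingers and cap below 0.05 N and linear speed of inner_lid below 0.03 m/s), for 0.2 s.
At the end, for the whole second after the job is handed in: Cap held still by the fingers, 60 mm or more above its nested place, within 70 mm of the pot's axis; inner lid untouched and home in the mouth (6 mm sideways, 4 mm in height, 0.07 rad); pot upright within 30 mm of its start; probe released, its head within 4 mm of the block's top (horizontal distance between inner_lid and pot_rim below 0.006 m and z of inner_lid in the frame of pot between 0.111 and 0.1185 m and angle between the z axis of inner_lid and the z axis of pot, either way round below 0.07 rad and contact force between the fingers and inner_lid below 0.05 N and horizontal distance between probe_tip and probe_block below 0.01 m and z of probe in the frame of probe_block below 0.094 m and angle between probe's own z axis and vertical below 0.1 rad and contact force between the fingers and probe below 0.05 N and distance of pot from where it was at the start of the episode below 0.03 m and angle between pot's own z axis and vertical below 0.06 rad and z of cap in the frame of pot_rim above 0.076 m and horizontal distance between cap and pot_rim below 0.07 m and contact force between the fingers and cap above 0.5 N and contact force between cap and inner_lid below 0.02 N and contact force between cap and pot below 0.02 N and linear speed of cap below 0.03 m/s and linear speed of inner_lid below 0.02 m/s); the arm keeps its last pose, push and grip.
It fails at once if the cap is parted from the inner lid before the inner lid sits in the pot's mouth (distance between cap and inner_lid above 0.028 m and not (horizontal distance between inner_lid and pot_rim below 0.006 m and z of inner_lid in the frame of pot between 0.111 and 0.1185 m and angle between the z axis of inner_lid and the z axis of pot, either way round below 0.07 rad)).
It fails at once if the pot is shifted by more than 30 mm or tipped (distance of pot from where it was at the start of the episode above 0.03 m or angle between pot's own z axis and vertical above 0.2 rad).
It fails at once if a bystander is moved by more than 20 mm (distance of any of teaspoon, sauce_dish, mug, tea_glass, sugar_jar, pepper_mill, spice_can from where it was at the start of the episode above 0.02 m).
It also fails if it takes over 72 s, if anything falls off the work surface, if the arm or the gripper's body presses on something with over 40 N, if the wrist force passes 120 N, or if a joint passes its speed limit or range.

### The arm

A 7-joint arm with a two-finger parallel gripper is mounted at the origin on the work surface. World frame = base frame: x ahead of the robot, y to its left, z up, the work surface at z = 0. Lengths are in m, angles in rad, forces in N, time in s.
With the tool pointing down it reaches from about 0.4 to 0.875 m from the base axis. Payload 4.4 kg.
Tool frame: the origin (TCP) lies at the very end of the fingers, on their centre line; the grasp point (between the pads) lies 19 mm behind it; z points along the fingers, y is the line along which they close (so a half turn about z gives the same grasp; the last joint's range is limited). The gripper opens to 85 mm and grips with 20 to 120 N. Pads are 22 mm wide; open, the fingers measure 114 mm over their backs; the gripper's body (76 mm by 85 mm) begins 54 mm behind the grasp point. The pads swing forward as they close: fully open they stand 13 mm farther back than shut.
Start: joints at [-1.237, 0.628, 0.038, 1.517, -0.027, 0.996, -0.02], TCP at [0.253, 0.599, 0.199] pointing down, gripper open.
Joint ranges: [-3.06, 3.06], [-0.37, 2.12], [-1.25, 1.32], [0.18, 2.47], [-1.1, 4.24], [0.23, 1.98], [-2.94, 2.94]. Speed limits (rad/s): [2.57, 2.57, 3.14, 3.14, 3.14, 3.14, 3.14].

### API

Orientations are given as a unit quaternion [x, y, z, w].
In Python, from station import observe, imaging, job gives the robot as it stands.
- The arm moves only by the shell command python3 -m creep 'ROWS' [OPENING] [FORCE]. ROWS is JSON, a list that holds one entry, the list of rows, each a list of 4 numbers: the shift along the tool's x, y, z scaled (see below), then the turn about the tool's z scaled (see below). A call has 1 to 12 rows; each row is the pose to reach, as a shift and turn from the pose commanded when the call began, along the tool's axes at that moment; what a row does not reach only later rows make up. The controller multiplies each number of a shift by 0.2 m and each number of a turn by 90 degrees. A row lasts 1/12 s, in which the tool goes at most 41.7 mm and 7.16 degrees, less where a joint would pass 70% of its speed; a pose out of reach is approached as far as the arm can. A call with a number of a shift or a turn outside -1 to 1 is refused whole. A call with a gripper value outside its range is refused whole. OPENING is the closure, from 0 (fully open) to 1 (shut), set as the call begins (- or left out, the last holds). The fingers move at their own pace and stop on an object; FORCE is the grip in N (left out, the last holds). Time passes only in rows, so rows that repeat a pose let the fingers close. It gives the time, the measured TCP pose, the force, the opening and the grip force at its end, in the units of the state.
- observe(): the state, without advancing time (a new reading comes with each control period).
- imaging.capture(name): name is "scene" or "side" or "wrist"; returns (picture, depth): 420x560x3 uint8, blue, green, red; 420x560 float32, m along the optical axis (not along the pixel's ray), 0 where there is no reading.
- imaging.get_calibration(name): a dict with "fx", "fy", "cx", "cy" (pixels), "extrinsics" (4x4, takes a point from world to camera coordinates); the wrist camera has in their place "mount" (4x4, takes a point from camera to tool coordinates, whose origin is the TCP and whose axes are the flange's). Camera axes: x right, y down, z forward; pixel columns grow to the right and rows downward; lengths in m; the calibration is good to about 2 mm. A picture is of the moment at which its call begins: read the wrist's pose just before it. get_calibration takes no time and is no camera call.
- job.finish_job(): hands the job in; it is judged then, once.
The state is a dict: "t": time; "q": joint angles; "qvel": joint speeds; "effort": joint torques, N m; "eef_pos": TCP position; "tool_rot": TCP orientation; "wrist_force": force on the tool from outside, world axes, zero at the start; "ft_torque": the same for the moment, N m; "finger_gap": finger opening in m; "finger_force": force on a finger pad.
Only numpy, scipy, OpenCV 4.12 (cv2) and the standard library are available. Lean on these libraries where they do the work, as an engineer would, in place of code of your own. Each camera call takes 0.05 s, during which the arm holds its last target. There are 200 camera calls.

## Working session

There is one attempt and no reset: what is moved stays moved. The work goes in short steps, Python scripts to look and compute and a shell command to move; the robot and the scene stay as the last step left them, time stands still between calls to the robot, and variables do not carry over. Pictures are saved under pics/ and viewed, at most 10 in all, crops included, and the job is handed in when it is done.

```bash
ls; mkdir -p pics; cat > h.py <<'E'
import numpy as np, cv2
from station import observe, imaging, job
from scipy.spatial.transform import Rotation as R
def cal(n,st=None):
    c=imaging.get_calibration(n)
    K=np.array([[c['fx'],0,c['cx']],[0,c['fy'],c['cy']],[0,0,1.]])
    if 'extrinsics' in c: T=np.linalg.inv(np.array(c['extrinsics']))
    else:
        st=st or observe(); B=np.eye(4); B[:3,:3]=R.from_quat(st['tool_rot']).as_matrix(); B[:3,3]=st['eef_pos']
        T=B@np.array(c['mount'])
    return K,T
def plane(K,T,u,v,z):
    d=T[:3,:3]@np.linalg.solve(K,[u,v,1.]); o=T[:3,3]; return o+d*(z-o[2])/d[2]
def cloud(K,T,D):
    v,u=np.mgrid[:D.shape[0],:D.shape[1]]
    P=np.stack([(u-K[0,2])/K[0,0]*D,(v-K[1,2])/K[1,1]*D,D],-1)@T[:3,:3].T+T[:3,3]
    P[D<=0]=np.nan; return P
E
python3 - <<'E'
from h import *
st=observe(); print({k:np.round(v,3) for k,v in st.items()}, R.from_quat(st['tool_rot']).as_matrix().round(3))
for n in ['scene','side','wrist']:
    K,T=cal(n,st); p,d=imaging.capture(n); cv2.imwrite(f'pics/{n}0.png',p); np.savez(f'{n}0.npz',p=p,d=d,K=K,T=T); print(n,K[0,0],T.round(3).tolist())
E
```

```text
pics
{'t': np.float64(0.0), 'q': array([-1.237,  0.629,  0.038,  1.518, -0.027,  0.996, -0.02 ]), 'qvel': array([-0.001, -0.001, -0.001,  0.   ,  0.   ,  0.001,  0.001]), 'effort': array([-0.0000e+00, -5.6342e+01,  1.2270e+00, -1.9344e+01,  1.1000e-02,
        1.1000e-02,  0.0000e+00]), 'eef_pos': array([0.253, 0.598, 0.198]), 'tool_rot': array([ 0.199,  0.98 , -0.001, -0.   ]), 'wrist_force': array([-0.916,  0.748,  0.315]), 'ft_torque': array([ 0.012, -0.032, -0.003]), 'finger_force': np.float64(0.0), 'finger_gap': np.float64(0.085)} [[-0.921  0.389 -0.001]
 [ 0.389  0.921 -0.002]
 [-0.    -0.002 -1.   ]]
scene 384.65088809072967 [[-0.277, 0.538, -0.796, 1.197], [0.961, 0.159, -0.227, 0.181], [0.004, -0.828, -0.561, 0.537], [0.0, 0.0, 0.0, 1.0]]
side 513.0897050795274 [[0.963, -0.154, 0.221, 0.299], [-0.269, -0.588, 0.763, -0.928], [0.012, -0.794, -0.607, 0.842], [0.0, 0.0, 0.0, 1.0]]
wrist 291.9066038493011 [[0.389, 0.873, 0.295, 0.177], [0.921, -0.368, -0.126, 0.631], [-0.002, 0.321, -0.947, 0.374], [0.0, 0.0, 0.0, 1.0]]
```

View pics/scene0.png

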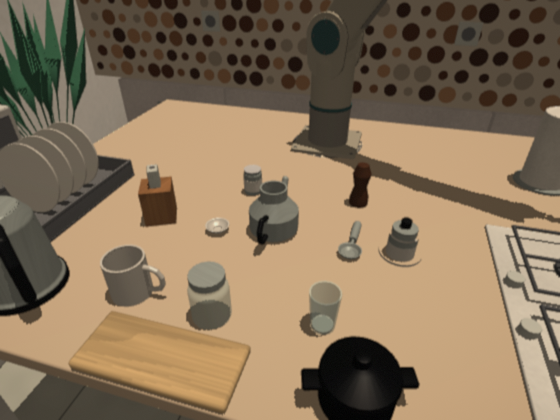

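View pics/side0.png

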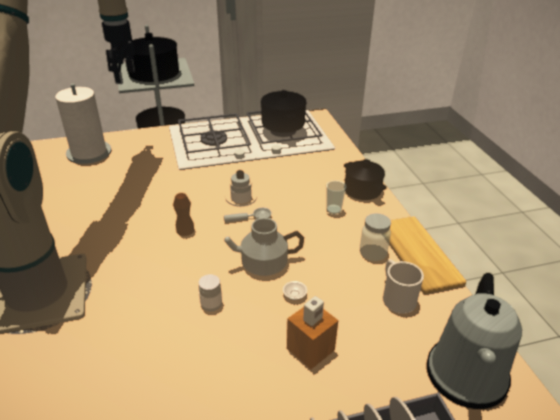

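The scene view shows the block with the white probe head at (153,175), the pot with its mouth at (273,190), and the lids on their stand at (403,240). The spice can is at (253,178), the mill at (360,185), the spoon at (350,240) and the dish at (217,226). The side view shows the same layout: probe (314,310), pot mouth (264,230), lids (241,185).

```bash
python3 - <<'E'
from h import *
from scipy.optimize import least_squares
C={}
for n in ['scene','side']:
    f=np.load(n+'0.npz'); C[n]=(f['K'],f['T'],f['d'],f['p'],cloud(f['K'],f['T'],f['d']))
def circ(P,r):
    f=lambda c:np.hypot(P[:,0]-c[0],P[:,1]-c[1])-r
    s=least_squares(f,np.median(P,0)[:2],loss='soft_l1',f_scale=.002); return s.x
seeds={'head':{'scene':(153,172),'side':(314,305)},'pot':{'scene':(273,185),'side':(264,225)},'lids':{'scene':(403,240),'side':(241,185)}}
for k,s in seeds.items():
    for n,(u,v) in s.items():
        P=C[n][4][v-60:v+60,u-60:u+60].reshape(-1,3); P=P[np.isfinite(P[:,0])]
        c0=C[n][4][v,u]; Q=P[np.hypot(*(P-c0)[:,:2].T)<.08]
        print(k,n,'seed',c0.round(3),'zmin/max',np.percentile(Q[:,2],[1,99]).round(3))
        if k=='head':
            for lo,hi in [(.1,.14),(.131,.14),(.082,.094),(.03,.08)]:
                q=Q[(Q[:,2]>lo)&(Q[:,2]<hi)]
                if len(q)>8: print('  ',lo,len(q),q.mean(0).round(4),[np.round(x,4) for x in cv2.minAreaRect(q[:,:2].astype(np.float32)*1000)])
        if k=='pot':
            for lo,hi,r in [(.093,.112,.03),(.02,.055,.056)]:
                q=Q[(Q[:,2]>lo)&(Q[:,2]<hi)]
                if n and len(q)>8:print('  ',lo,len(q),circ(q,r).round(4))
        if k=='lids':
            for lo,hi,r in [(.01,.033,.03),(.037,.05,.03),(.053,.067,.026),(.072,.09,.011),(.003,.009,.045)]:
                q=Q[(Q[:,2]>lo)&(Q[:,2]<hi)]
                if len(q)>8:print('  ',lo,len(q),circ(q,r).round(4))
f=np.load('side0.npz')
cv2.imwrite('pics/crop1.png',np.hstack([cv2.resize(C['scene'][3][150:235,120:220],(400,340)),cv2.resize(C['side'][3][285:370,265:365],(400,340))]))
for n,(u,v) in {'spice':(253,178),'mill':(360,185),'dish':(217,226),'spoon':(350,240),'jar':(208,280),'mug':(128,275),'glass':(324,300)}.items(): print(n,C['scene'][4][v,u].round(3))
E
```

```text
head scene seed [ 0.556 -0.294  0.131] zmin/max [-0.002  0.135]
   0.1 236 [ 0.5538 -0.2977  0.1225] [array([ 545.8017, -303.3867]), array([36.3746, 24.0655]), np.float64(30.8096)]
   0.131 86 [ 0.548  -0.3017  0.1341] [array([ 545.5568, -303.2665]), array([34.8754, 23.9952]), np.float64(26.897)]
   0.082 473 [ 0.5538 -0.2988  0.0888] [array([ 545.383 , -304.4613]), array([74.5357, 70.6546]), np.float64(27.3961)]
   0.03 663 [ 0.5705 -0.2873  0.0552] [array([ 545.2906, -304.1409]), array([73.9651, 70.3444]), np.float64(27.3202)]
head side seed [ 0.544 -0.311  0.134] zmin/max [-0.001  0.137]
   0.1 414 [ 0.541  -0.3119  0.1253] [array([ 543.6896, -306.6262]), array([36.0919, 24.9434]), np.float64(29.6866)]
   0.131 195 [ 0.5424 -0.3081  0.1359] [array([ 543.6747, -306.3717]), array([36.0924, 24.3258]), np.float64(28.5597)]
   0.082 810 [ 0.5394 -0.3184  0.0904] [array([ 543.4523, -306.3007]), array([73.9651, 72.7312]), np.float64(27.3011)]
   0.03 839 [ 0.534  -0.3291  0.0552] [array([ 536.2736, -329.2271]), array([53.7738, 98.964 ]), np.float64(72.8785)]
pot scene seed [ 0.49  -0.038  0.103] zmin/max [-0.002  0.115]
   0.093 381 [ 0.5187 -0.0289]
   0.02 199 [ 0.5164 -0.0298]
pot side seed [ 0.524 -0.007  0.096] zmin/max [-0.001  0.118]
   0.093 305 [ 0.5159 -0.0321]
   0.02 489 [ 0.5175 -0.0294]
lids scene seed [0.544 0.252 0.053] zmin/max [-0.002  0.087]
   0.01 302 [0.5197 0.2531]
   0.037 160 [0.5199 0.2535]
   0.053 157 [0.5188 0.2528]
   0.072 114 [0.519  0.2531]
   0.003 124 [0.5082 0.2609]
lids side seed [0.517 0.227 0.059] zmin/max [-0.002  0.089]
   0.01 229 [0.5242 0.1969]
   0.037 79 [0.5197 0.2532]
   0.053 83 [0.5192 0.2527]
   0.072 84 [0.519  0.2511]
   0.003 382 [0.5222 0.2381]
spice [ 0.393 -0.122  0.055]
mill [0.367 0.145 0.065]
dish [ 0.549 -0.156  0.007]
spoon [0.518 0.146 0.01 ]
jar [ 0.8   -0.052  0.099]
mug [ 0.804 -0.203  0.074]
glass [0.734 0.127 0.039]
```

View pics/crop1.png

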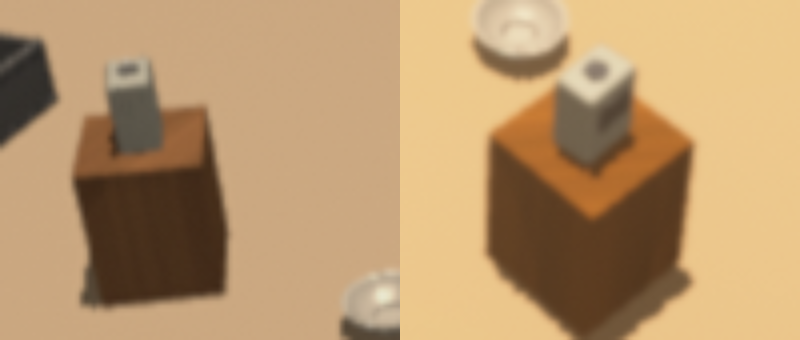

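The crop confirms that the head is square to the block. Its centre is near (0.5445, -0.305) with the long axis at about 28°. I'll move above it, closing across the short axis.

```bash
cat > go.py <<'E'
import sys; from h import *
x,y,z,a=map(float,sys.argv[1:5]); s=observe(); M=R.from_quat(s['tool_rot']).as_matrix()
d=M.T@(np.array([x,y,z])-s['eef_pos']); yaw=np.degrees(np.arctan2(M[1,1],M[0,1]))
t=-((a-yaw+180)%360-180)/90
print('units',(d/.2).round(3),'turn',round(t,3),'pos',np.round(s['eef_pos'],4),'yaw',round(yaw,1),'t',round(s['t'],2),'q7',round(s['q'][6],2),'gap',round(s['finger_gap'],4),'F',np.round(s['wrist_force'],1))
E
python3 -m creep '[[[-0.1,-0.1,-0.1,0],[-0.2,-0.22,-0.2,0],[-0.3,-0.35,-0.3,0],[-0.4,-0.46,-0.35,0],[-0.5,-0.58,-0.35,0],[-0.6,-0.7,-0.35,0],[-0.7,-0.82,-0.35,0],[-0.775,-0.9,-0.35,0]]]' 0 40
python3 go.py 0.5445 -0.305 0.25 -62
```

```text
t: 0.82
eef_pos: [0.3262, 0.3693, 0.2689]
tool_rot: [0.2, 0.98, -0.001, 0.0]
wrist_force: [-0.3, -0.8, -0.1]
finger_gap: 0.0852
finger_force: 0.0
units [-2.323 -2.676  0.1  ] turn 1.433 pos [0.3262 0.3693 0.2689] yaw 67.0 t 0.82 q7 0.29 gap 0.0852 F [-0.3 -0.8 -0.1]
```

```bash
python3 -m creep '[[[-0.1,-0.11,0,0],[-0.2,-0.23,0,0],[-0.3,-0.35,0,0],[-0.4,-0.46,0,0],[-0.5,-0.58,0,0],[-0.6,-0.7,0,0],[-0.7,-0.8,0,0],[-0.775,-0.892,0,0]]]' >/dev/null
python3 -m creep '[[[-0.1,-0.11,0,0.07],[-0.2,-0.23,0,0.14],[-0.3,-0.35,0,0.21],[-0.4,-0.46,0,0.28],[-0.5,-0.58,0,0.35],[-0.6,-0.7,0,0.42],[-0.7,-0.8,0,0.49],[-0.775,-0.892,0,0.56]]]' >/dev/null
python3 go.py 0.5445 -0.305 0.25 -62
```

```text
units [-1.185  0.026  0.096] turn 0.87 pos [ 0.4729 -0.0789  0.269 ] yaw 16.3 t 2.15 q7 0.59 gap 0.0851 F [ 0.5  0.3 -0. ]
```

```bash
python3 -m creep '[[[-0.1,0,0,0.07],[-0.2,0,0,0.14],[-0.3,0,0,0.21],[-0.4,0,0,0.28],[-0.5,0,0,0.35],[-0.6,0,0,0.42],[-0.7,0,0,0.49],[-0.8,0.01,0,0.56],[-0.85,0.01,0,0.63],[-0.9,0.01,0,0.7],[-0.9,0.02,0,0.77],[-0.9,0.02,0,0.84]]]' >/dev/null
python3 go.py 0.5445 -0.305 0.25 -62
python3 - <<'E'
from h import *
st=observe(); K,T=cal('wrist',st); p,d=imaging.capture('wrist'); cv2.imwrite('pics/w1.png',p); np.savez('w1.npz',p=p,d=d,K=K,T=T)
P=cloud(K,T,d); 
for lo,hi in [(.1,.14),(.131,.14),(.082,.094)]:
    m=(P[...,2]>lo)&(P[...,2]<hi)&(np.hypot(P[...,0]-.5445,P[...,1]+.305)<.055); q=P[m]; print(lo,len(q),cv2.minAreaRect(q[:,:2].astype(np.float32)*1000) if len(q)>5 else '')
E
```

```text
units [-0.073  0.285  0.092] turn 0.03 pos [ 0.5279 -0.2485  0.2685] yaw -59.3 t 3.15 q7 -0.21 gap 0.0854 F [-0.2  0.3 -0.1]
0.1 855 ((544.6814575195312, -305.412841796875), (34.481258392333984, 24.170860290527344), 32.018470764160156)
0.131 639 ((544.6337280273438, -305.44268798828125), (34.3686637878418, 24.170860290527344), 32.018470764160156)
0.082 2219 ((544.416259765625, -306.3602600097656), (70.50318145751953, 70.37010955810547), 27.30510902404785)
```

View pics/w1.png

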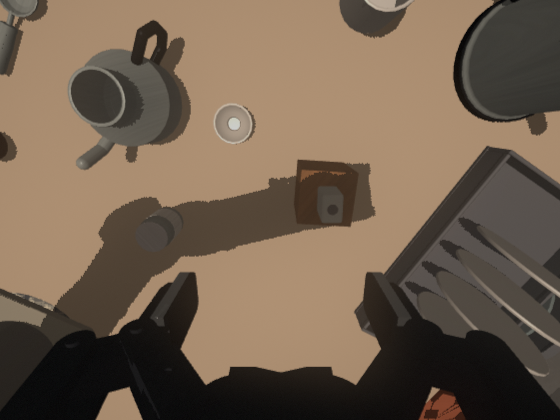

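The wrist view shows the head at (330,205) on the block, with the fingers square to it. The dish rack to the right and the dish at (233,123) are clear of the approach, so I'll descend and grip.

```bash
python3 -m creep '[[[-0.03,0.1,0.03,0],[-0.05,0.2,0.06,0],[-0.075,0.288,0.1,0],[-0.075,0.288,0.2,0],[-0.075,0.288,0.3,0],[-0.075,0.288,0.35,0],[-0.075,0.288,0.35,0],[-0.075,0.288,0.35,0]]]' >/dev/null
python3 go.py 0.5446 -0.3054 0.097 -60
```

```text
units [-0.002  0.003  0.509] turn 0.013 pos [ 0.5447 -0.3047  0.1988] yaw -58.8 t 3.87 q7 -0.09 gap 0.0853 F [ 0.3 -0.2  1.1]
```

```bash
python3 -m creep '[[[0,0.003,0.1,0.01],[0,0.003,0.2,0.01],[0,0.003,0.3,0.01],[0,0.003,0.4,0.01],[0,0.003,0.46,0.01],[0,0.003,0.5,0.01],[0,0.003,0.5,0.01],[0,0.003,0.5,0.01]]]' 
python3 -m creep '[[[0,0,0,0],[0,0,0,0],[0,0,0,0],[0,0,0,0],[0,0,0,0],[0,0,0,0],[0,0,0,0],[0,0,0,0],[0,0,0,0],[0,0,0,0]]]' 1 40
python3 go.py 0.5446 -0.3054 0.25 -60
```

```text
t: 4.53
eef_pos: [0.5456, -0.306, 0.0997]
tool_rot: [0.965, 0.261, 0.0, 0.0]
wrist_force: [-0.3, -0.2, 0.4]
finger_gap: 0.0854
finger_force: 0.0
t: 5.37
eef_pos: [0.5453, -0.3056, 0.0994]
tool_rot: [0.965, 0.26, 0.0, 0.0]
wrist_force: [-0.5, 1.7, 5.9]
finger_gap: 0.022
finger_force: 39.3
units [-0.002 -0.003 -0.753] turn 0.002 pos [ 0.5453 -0.3056  0.0994] yaw -59.8 t 5.37 q7 -0.03 gap 0.022 F [-0.5  1.7  5.9]
```

```bash
python3 -m creep '[[[0,0,-0.1,0],[0,0,-0.2,0],[0,0,-0.3,0],[0,0,-0.4,0],[0,0,-0.5,0],[0,0,-0.6,0],[0,0,-0.7,0],[0,0,-0.78,0],[0,0,-0.8,0],[0,0,-0.8,0]]]' 
python3 go.py 0.5173 -0.0305 0.255 -60
```

```text
t: 6.2
eef_pos: [0.5455, -0.306, 0.2596]
tool_rot: [0.965, 0.26, 0.001, 0.001]
wrist_force: [1.0, -0.2, -0.6]
finger_gap: 0.0217
finger_force: 39.3
units [ 0.571 -1.261  0.022] turn 0.002 pos [ 0.5455 -0.306   0.2596] yaw -59.8 t 6.2 q7 -0.15 gap 0.0217 F [ 1.  -0.2 -0.6]
```

```bash
python3 -m creep '[[[0.05,-0.1,0,0],[0.1,-0.2,0,0],[0.14,-0.3,0,0],[0.18,-0.4,0,0],[0.23,-0.5,0,0],[0.28,-0.6,0,0],[0.32,-0.7,0,0],[0.35,-0.75,0,0],[0.35,-0.75,0,0]]]' >/dev/null
python3 -m creep '[[[0.05,-0.1,0,0],[0.1,-0.2,0,0],[0.14,-0.3,0,0],[0.18,-0.4,0,0],[0.21,-0.48,0,0],[0.221,-0.511,0,0],[0.221,-0.511,0,0],[0.221,-0.511,0,0]]]' >/dev/null
python3 go.py 0.5173 -0.0305 0.165 -60
python3 - <<'E'
from h import *
for n in ['scene','side']:
    p,d=imaging.capture(n); cv2.imwrite(f'pics/{n}1.png',p); np.savez(n+'1.npz',p=p,d=d)
    if n=='scene': a=cv2.resize(p[90:250,200:360],(400,400))
    else: b=cv2.resize(p[130:290,190:350],(400,400))
cv2.imwrite('pics/dip.png',np.hstack([a,b]))
E
```

```text
units [ 0.004 -0.006  0.469] turn 0.002 pos [ 0.5172 -0.0317  0.2589] yaw -59.9 t 7.62 q7 -0.58 gap 0.022 F [-0.2  0.4 -0.5]
```

View pics/dip.png

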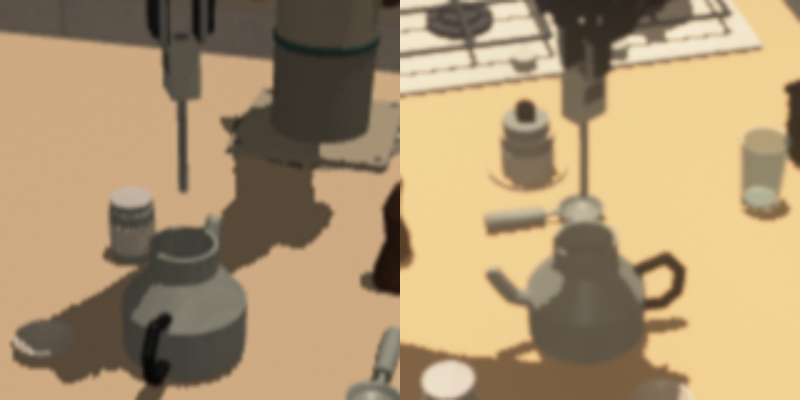

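The rod hangs vertically above the mouth in both views, with its tip at (183,190) on the left and (585,200) on the right. I'll dip it.

```bash
python3 -m creep '[[[0.004,-0.006,0.1,0],[0.004,-0.006,0.2,0],[0.004,-0.006,0.3,0],[0.004,-0.006,0.4,0],[0.004,-0.006,0.465,0],[0.004,-0.006,0.465,0],[0.004,-0.006,0.465,0],[0.004,-0.006,0.465,0],[0.004,-0.006,0.465,0],[0.004,-0.006,0.465,0],[0.004,-0.006,0.465,0]]]'
python3 -m creep '[[[0,0,-0.1,0],[0,0,-0.2,0],[0,0,-0.3,0],[0,0,-0.4,0],[0,0,-0.47,0],[0,0,-0.47,0]]]' >/dev/null
python3 go.py 0.5448 -0.3065 0.2595 -59.8
```

```text
t: 8.63
eef_pos: [0.5176, -0.0287, 0.1666]
tool_rot: [0.965, 0.261, 0.001, 0.0]
wrist_force: [0.2, 0.1, -0.9]
finger_gap: 0.0223
finger_force: 39.4
units [-0.586  1.263  0.018] turn 0.0 pos [ 0.5191 -0.0293  0.2629] yaw -59.8 t 9.13 q7 -0.59 gap 0.0221 F [ 0.7 -0.6 -1.2]
```

```bash
python3 -m creep '[[[-0.05,0.1,0,0],[-0.1,0.2,0,0],[-0.14,0.3,0,0],[-0.18,0.4,0,0],[-0.23,0.5,0,0],[-0.28,0.6,0,0],[-0.32,0.7,0,0],[-0.35,0.75,0,0],[-0.35,0.75,0,0]]]' >/dev/null
python3 -m creep '[[[-0.05,0.1,0,0],[-0.1,0.2,0,0],[-0.14,0.3,0,0],[-0.18,0.4,0,0],[-0.22,0.48,0,0],[-0.234,0.511,0,0],[-0.234,0.511,0,0],[-0.234,0.511,0,0]]]' >/dev/null
python3 go.py 0.545 -0.306 0.2 -59.8
python3 - <<'E'
from h import *
st=observe(); M=R.from_quat(st['tool_rot']).as_matrix()
for n in ['scene','side']:
    K,T=cal(n); p,d=imaging.capture(n); cv2.imwrite(f'pics/{n}2.png',p); P=cloud(K,T,d)
    for lo,hi in [(.17,.19),(.19,.21),(.21,.24)]:
        m=(P[...,2]>lo)&(P[...,2]<hi)&(np.hypot(P[...,0]-.545,P[...,1]+.306)<.015); q=P[m]; print(n,lo,len(q),q.mean(0).round(4) if len(q) else '')
    if n=='scene': a=cv2.resize(p[60:240,80:260],(400,400))
    else: b=cv2.resize(p[200:380,220:400],(400,400))
cv2.imwrite('pics/back.png',np.hstack([a,b]))
E
```

```text
units [0.002 0.016 0.297] turn 0.0 pos [ 0.5431 -0.3036  0.2594] yaw -59.8 t 10.55 q7 -0.15 gap 0.0218 F [ 0.3 -0.2 -0.2]
scene 0.17 34 [ 0.5445 -0.3002  0.1798]
scene 0.19 35 [ 0.5451 -0.2999  0.2001]
scene 0.21 55 [ 0.5451 -0.3003  0.2248]
side 0.17 34 [ 0.5403 -0.305   0.1799]
side 0.19 35 [ 0.5406 -0.3052  0.1993]
side 0.21 54 [ 0.5408 -0.3053  0.2243]
```

View pics/back.png

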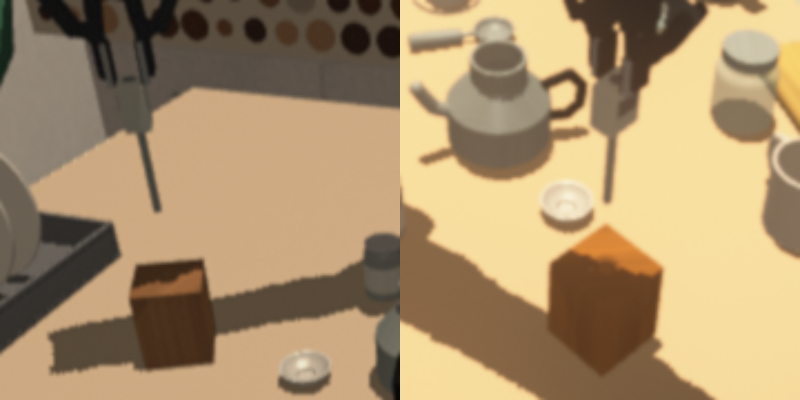

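The rod is upright and well clear of the block. By depth its axis is near (0.542,-0.302), so I'll shift about 2 mm in x and 3 mm in -y, then lower it.

```bash
python3 go.py 0.5454 -0.3068 0.1003 -59.8
python3 -m creep '[[[0.006,0.02,0.06,0],[0.006,0.02,0.12,0],[0.006,0.02,0.18,0],[0.006,0.02,0.24,0],[0.006,0.02,0.3,0],[0.006,0.02,0.34,0],[0.006,0.02,0.38,0],[0.006,0.02,0.4,0],[0.006,0.02,0.4,0]]]'
python3 go.py 0.5454 -0.3068 0.1003 -59.8
```

```text
units [-0.002  0.022  0.796] turn 0.001 pos [ 0.5434 -0.3031  0.2596] yaw -59.7 t 10.65 q7 -0.15 gap 0.022 F [ 0.2 -0.8 -0.3]
t: 11.4
eef_pos: [0.5455, -0.3079, 0.1788]
tool_rot: [0.966, 0.26, -0.001, -0.001]
wrist_force: [-0.7, 0.7, -0.1]
finger_gap: 0.0221
finger_force: 39.4
units [ 0.003 -0.005  0.392] turn -0.0 pos [ 0.5455 -0.3079  0.1788] yaw -59.8 t 11.4 q7 -0.09 gap 0.0221 F [-0.7  0.7 -0.1]
```

```bash

python3 -m creep '[[[0,-0.003,0.06,0],[0,-0.003,0.12,0],[0,-0.003,0.18,0],[0,-0.003,0.24,0],[0,-0.003,0.3,0],[0,-0.003,0.34,0],[0,-0.003,0.37,0],[0,-0.003,0.38,0],[0,-0.003,0.385,0],[0,-0.003,0.385,0]]]'
python3 go.py 0.5454 -0.3068 0.1 -59.8
```

```text
t: 12.23
eef_pos: [0.5458, -0.308, 0.103]
tool_rot: [0.966, 0.26, 0.0, 0.0]
wrist_force: [0.0, -0.1, 0.3]
finger_gap: 0.022
finger_force: 39.4
units [ 0.001 -0.006  0.015] turn -0.0 pos [ 0.5458 -0.308   0.103 ] yaw -59.8 t 12.23 q7 -0.03 gap 0.022 F [ 0.  -0.1  0.3]
```

```bash

python3 -m creep '[[[0,0,0.005,0],[0,0,0.01,0],[0,0,0.013,0],[0,0,0.013,0]]]'
python3 -m creep '[[[0,0,0.01,0],[0,0,0.01,0],[0,0,0.01,0],[0,0,0.01,0],[0,0,0.01,0],[0,0,0.01,0],[0,0,0.01,0],[0,0,0.01,0]]]' 0
python3 -m creep '[[[0,0,-0.1,0],[0,0,-0.2,0],[0,0,-0.3,0],[0,0,-0.4,0],[0,0,-0.5,0],[0,0,-0.6,0],[0,0,-0.7,0],[0,0,-0.75,0],[0,0,-0.75,0]]]' >/dev/null
python3 - <<'E'
from h import *
st=observe(); 
for n in ['wrist','side','scene']:
    K,T=cal(n,st); p,d=imaging.capture(n); P=cloud(K,T,d); cv2.imwrite(f'pics/{n}3.png',p)
    for lo,hi in [(.1,.145),(.131,.145),(.082,.094)]:
        m=(P[...,2]>lo)&(P[...,2]<hi)&(np.hypot(P[...,0]-.5445,P[...,1]+.305)<.055); q=P[m]; print(n,lo,len(q),cv2.minAreaRect(q[:,:2].astype(np.float32)*1000) if len(q)>5 else '', np.percentile(q[:,2],[50,95]).round(4))
E
python3 go.py 0.519 0.253 0.25 -50
```

```text
t: 12.57
eef_pos: [0.5458, -0.3077, 0.1004]
tool_rot: [0.965, 0.26, 0.0, -0.0]
wrist_force: [0.8, -0.3, -0.7]
finger_gap: 0.0221
finger_force: 39.4
t: 13.23
eef_pos: [0.5457, -0.3078, 0.0983]
tool_rot: [0.965, 0.26, 0.0, -0.0]
wrist_force: [0.5, 0.6, 0.1]
finger_gap: 0.0851
finger_force: 0.0
wrist 0.1 864 ((546.226318359375, -307.8108215332031), (33.402198791503906, 24.630338668823242), 30.963300704956055) [0.1361 0.1377]
wrist 0.131 721 ((546.0150146484375, -307.55096435546875), (33.22298049926758, 23.9750919342041), 31.56752586364746) [0.1363 0.1378]
wrist 0.082 2599 ((544.4235229492188, -306.2713928222656), (70.45555877685547, 70.07164001464844), 27.01579475402832) [0.0915 0.0927]
side 0.1 410 ((544.2249755859375, -308.5186462402344), (36.3018798828125, 26.763750076293945), 31.929794311523438) [0.129  0.1381]
side 0.131 191 ((544.467529296875, -308.6924743652344), (34.85441970825195, 27.042163848876953), 30.15755271911621) [0.1361 0.1386]
side 0.082 798 ((543.5604858398438, -306.51141357421875), (72.85929870605469, 71.9111557006836), 26.827341079711914) [0.0912 0.0933]
scene 0.1 244 ((547.5773315429688, -305.7655029296875), (36.352317810058594, 25.037673950195312), 31.50214195251465) [0.1244 0.1353]
scene 0.131 89 ((546.7699584960938, -305.6734619140625), (33.928321838378906, 23.9423828125), 30.42742347717285) [0.1342 0.1358]
scene 0.082 470 ((545.3527221679688, -304.06103515625), (73.95870208740234, 70.0099868774414), 26.873165130615234) [0.0893 0.0911]
units [ 1.295 -2.487 -0.011] turn -0.109 pos [ 0.5452 -0.3071  0.247 ] yaw -59.8 t 14.13 q7 -0.14 gap 0.0859 F [0.2 0.1 0.3]
```

The probe is seated: its head top is about 45 mm above the block top and about 2 mm off the block centre. On the way to the lids I'll check where the open fingertips really sit in the tool frame.

```bash
python3 -m creep '[[[0.05,-0.1,0,0],[0.1,-0.2,0,0],[0.15,-0.3,0,0],[0.2,-0.4,0,0],[0.25,-0.5,0,0],[0.3,-0.6,0,0],[0.35,-0.7,0,0],[0.4,-0.8,0,0],[0.45,-0.9,0,0],[0.45,-0.9,0,0]]]' >/dev/null
python3 -m creep '[[[0.05,-0.1,0,0],[0.1,-0.2,0,0],[0.15,-0.3,0,0],[0.2,-0.4,0,0],[0.25,-0.5,0,0],[0.3,-0.6,0,0],[0.35,-0.7,0,0],[0.4,-0.8,0,0],[0.45,-0.9,0,0],[0.45,-0.9,0,0]]]' >/dev/null
python3 go.py 0.519 0.253 0.22 -60
python3 - <<'E'
from h import *
st=observe(); K,T=cal('wrist',st); p,d=imaging.capture('wrist'); cv2.imwrite('pics/w4.png',p)
P=cloud(K,T,d); M=R.from_quat(st['tool_rot']).as_matrix(); Q=(P-st['eef_pos'])@M
m=(np.abs(Q[...,0])<.02)&(np.abs(Q[...,1])>.035)&(np.abs(Q[...,1])<.075)&(Q[...,2]<.03)
q=Q[m]; print(len(q),np.percentile(q[:,2],[50,90,99,100]).round(4),np.abs(q[:,1]).min(), q[q[:,1]>0,2].max(),q[q[:,1]<0,2].max())
from scipy.optimize import least_squares
for lo,hi,r in [(.037,.05,.03),(.053,.067,.026),(.072,.086,.011),(.01,.033,.03),(.064,.071,.026)]:
    k=(P[...,2]>lo)&(P[...,2]<hi)&(np.hypot(P[...,0]-.519,P[...,1]-.253)<.045); c=P[k]
    if len(c)>10: print(lo,len(c),least_squares(lambda x:np.hypot(c[:,0]-x[0],c[:,1]-x[1])-r,[.519,.253],loss='soft_l1',f_scale=.002).x.round(4),[np.round(v,1) for v in cv2.minAreaRect(c[:,:2].astype(np.float32)*1000)])
k=(np.abs(P[...,0]-.519)<.04)&(np.abs(P[...,1]-.253)<.04); print(np.nanmax(P[k][:,2]))
E
```

```text
units [ 0.391 -0.661  0.133] turn 0.006 pos [0.5191 0.0993 0.2464] yaw -59.4 t 15.8 q7 -0.8 gap 0.0852 F [-0.8  0.2 -1. ]
25591 [-0.1018 -0.071  -0.0519 -0.0457] 0.03500016149856432 -0.04570786639753067 -0.04641763551432111
0.037 143 [0.52   0.2523] [array([527.8, 241.2]), array([58.2, 34. ]), np.float64(38.1)]
0.053 135 [0.5193 0.2518] [array([529.6, 237.1]), array([50.6, 24.8]), np.float64(34.6)]
0.072 114 [0.5191 0.2519] [array([519. , 248.3]), array([43.6, 43.6]), np.float64(42.0)]
0.01 200 [0.5193 0.2522] [array([528.1, 239.8]), array([57.2, 31. ]), np.float64(37.1)]
0.064 992 [0.5181 0.254 ] [array([519.6, 251.2]), array([50.8, 51. ]), np.float64(82.8)]
0.09048722164281847
```

View pics/w4.png

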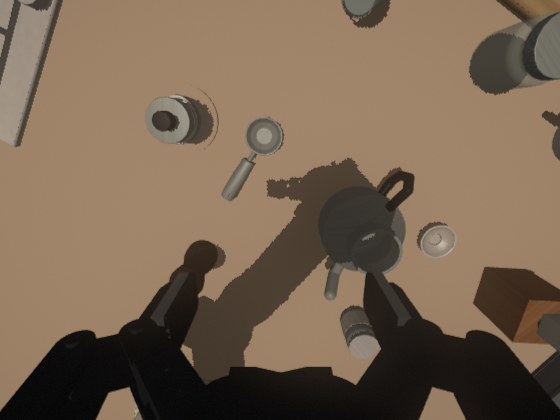

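The wrist view shows the lids at (168,120) and the fingertips at about (190,272) and (372,275). The mill at (200,255) stands close to the left fingertip's line, but it is far below.

```bash
python3 - <<'E'
from h import *
c=imaging.get_calibration('wrist'); W=np.linalg.inv(np.array(c['mount'])); print(np.array(c['mount']).round(3).tolist())
for y in (-.0425,.0425,-.057,.057):
  for x in (-.011,.011):
   for z in (-.02,-.013,-.006,0):
    q=W@[x,y,z,1]; print(x,y,z,np.round([c['fx']*q[0]/q[2]+c['cx'],c['fy']*q[1]/q[2]+c['cy']]))
p=cv2.imread('pics/w4.png'); g=p.max(2); 
for r in range(262,296,4): print(r,''.join('#' if v<28 else '.' for v in g[r,140:230:2]), ''.join('#' if v<28 else '.' for v in g[r,340:420:2]))
E
```

```text
[[0.0, -0.947, -0.322, 0.083], [1.0, 0.001, -0.0, 0.0], [0.0, -0.322, 0.947, -0.176], [0.0, 0.0, 0.0, 1.0]]
-0.011 -0.0425 -0.02 [211. 279.]
-0.011 -0.0425 -0.013 [213. 273.]
-0.011 -0.0425 -0.006 [215. 268.]
-0.011 -0.0425 0 [217. 263.]
0.011 -0.0425 -0.02 [208. 246.]
0.011 -0.0425 -0.013 [211. 241.]
0.011 -0.0425 -0.006 [213. 237.]
0.011 -0.0425 0 [215. 233.]
-0.011 0.0425 -0.02 [350. 279.]
-0.011 0.0425 -0.013 [347. 273.]
-0.011 0.0425 -0.006 [345. 268.]
-0.011 0.0425 0 [343. 264.]
0.011 0.0425 -0.02 [353. 246.]
0.011 0.0425 -0.013 [350. 241.]
0.011 0.0425 -0.006 [347. 237.]
0.011 0.0425 0 [345. 233.]
-0.011 -0.057 -0.02 [187. 279.]
-0.011 -0.057 -0.013 [190. 273.]
-0.011 -0.057 -0.006 [193. 268.]
-0.011 -0.057 0 [196. 263.]
0.011 -0.057 -0.02 [183. 246.]
0.011 -0.057 -0.013 [187. 241.]
0.011 -0.057 -0.006 [190. 237.]
0.011 -0.057 0 [193. 233.]
-0.011 0.057 -0.02 [374. 279.]
-0.011 0.057 -0.013 [370. 273.]
-0.011 0.057 -0.006 [367. 268.]
-0.011 0.057 0 [365. 264.]
0.011 0.057 -0.02 [377. 246.]
0.011 0.057 -0.013 [374. 241.]
0.011 0.057 -0.006 [370. 237.]
0.011 0.057 0 [368. 233.]
262 ............................................. ........................................
266 ............................................. ........................................
270 ............................................. ........................................
274 ............................................. ........................................
278 ............................................. ........................................
282 ............................................. ........................................
286 ............................................. ........................................
290 ............................................. ........................................
294 ............................................. ........................................
```

```bash
python3 - <<'E'
from h import *
st=observe(); M=R.from_quat(st['tool_rot']).as_matrix(); print(st['eef_pos'])
for n in ['wrist','scene','side']:
    K,T=cal(n,st); p,d=imaging.capture(n); Q=(cloud(K,T,d)-st['eef_pos'])@M
    for s in (-1,1):
        m=(np.abs(Q[...,0])<.06)&(s*Q[...,1]>.03)&(s*Q[...,1]<.08)&(Q[...,2]<.02)&(Q[...,2]>-.1); q=Q[m]
        if len(q)<5: print(n,s,len(q)); continue
        o=q[np.argsort(-q[:,2])]; print(n,s,len(q),o[[0,2,5,10,20,40][:len(o)]].round(4).tolist() if len(o)>40 else o[:4].round(4).tolist())
    if n=='wrist':
        print([[round(float(d[r,c]),3) for c in range(180,204,4)] for r in range(266,300,6)])
# gripping the probe
f=np.load('scene1.npz'); K,T=cal('scene'); P=cloud(K,T,f['d'])-np.array([.5172,-.0317,.2589])
Q=P@M; m=(np.abs(Q[...,0])<.03)&(np.abs(Q[...,1])<.06)&(Q[...,2]<.02)&(Q[...,2]>-.08)
for z in range(-78,20,6):
    k=m&(np.abs(Q[...,2]-z/1000)<.003); q=Q[k]
    if len(q): print(z,len(q),q[:,:2].min(0).round(3),q[:,:2].max(0).round(3), f['p'][k].mean(0).round())
E
```

```text
[0.51936952 0.09643566 0.2467673 ]
wrist -1 5277 [[-0.0012, -0.0429, -0.046], [0.0042, -0.0426, -0.0471], [-0.0056, -0.0424, -0.0474], [-0.0072, -0.0425, -0.0477], [0.0037, -0.0424, -0.0481], [0.0095, -0.0426, -0.0492]]
wrist 1 5324 [[-0.0008, 0.0431, -0.0464], [-0.0066, 0.043, -0.0468], [0.0044, 0.0429, -0.0471], [-0.0037, 0.043, -0.0475], [0.0083, 0.0428, -0.048], [0.0045, 0.0428, -0.0493]]
[[0.38, 0.381, 0.382, 0.386, 0.395, 0.407], [0.371, 0.371, 0.374, 0.376, 0.382, 0.392], [0.137, 0.136, 0.137, 0.14, 0.376, 0.383], [0.132, 0.133, 0.135, 0.141, 0.148, 0.383], [0.128, 0.13, 0.135, 0.141, 0.148, 0.488], [0.125, 0.129, 0.134, 0.139, 0.147, 0.492]]
scene -1 385 [[-0.0046, -0.0415, -0.0465], [0.0086, -0.0474, -0.0468], [0.0093, -0.041, -0.0476], [0.008, -0.0414, -0.049], [-0.0016, -0.0415, -0.0513], [0.0058, -0.0534, -0.0547]]
scene 1 378 [[-0.0069, 0.0505, -0.0461], [0.0059, 0.0511, -0.0471], [0.0035, 0.0503, -0.048], [0.0105, 0.0472, -0.0502], [0.0071, 0.0536, -0.0532], [0.0067, 0.0555, -0.0568]]
side -1 214 [[-0.0081, -0.0393, -0.0494], [-0.0102, -0.0403, -0.0498], [-0.0003, -0.04
[... 438 characters left out ...]
.008 -0.024] [0.014 0.024] [35. 39. 41.]
-54 60 [-0.004 -0.024] [0.013 0.024] [35. 39. 41.]
-48 57 [-0.005 -0.024] [0.015 0.024] [35. 38. 41.]
-42 53 [-0.006 -0.025] [0.014 0.023] [39. 43. 46.]
-36 97 [-0.013 -0.018] [0.018 0.022] [59. 68. 73.]
-30 48 [-0.007 -0.018] [0.019 0.017] [68. 79. 84.]
-24 45 [-0.006 -0.011] [0.02  0.013] [67. 78. 84.]
-18 46 [-0.005 -0.011] [0.02  0.012] [66. 77. 83.]
-12 43 [-0.007 -0.011] [0.019 0.012] [68. 79. 85.]
-6 46 [-0.01  -0.011] [0.02  0.012] [71. 83. 89.]
0 43 [-0.011 -0.011] [0.019 0.012] [71. 84. 90.]
6 37 [-0.012 -0.011] [0.019 0.011] [ 80.  97. 109.]
12 3 [ 0.004 -0.003] [0.015 0.002] [ 77.  94. 107.]
18 9 [ 0.002 -0.004] [0.005 0.002] [67. 80. 88.]
```

All three cameras put the open fingertips about 46 mm behind the reported TCP. They were about 34 mm behind it when gripping the probe, so the real finger ends are about 33 mm shorter than stated. I'll plan the lid grasp with that offset and check the palm clearance first.

```bash
python3 - <<'E'
from h import *
st=observe(); M=R.from_quat(st['tool_rot']).as_matrix()
for n in ['scene','side','wrist']:
    K,T=cal(n,st); p,d=imaging.capture(n); Q=(cloud(K,T,d)-st['eef_pos'])@M
    for w in (.012,.025,.033):
        m=(np.abs(Q[...,0])<.045)&(np.abs(Q[...,1])<w)&(Q[...,2]<.0)&(Q[...,2]>-.2); q=Q[m]
        print(n,w,len(q),np.sort(q[:,2])[::-1][[0,3,10]].round(4) if len(q)>10 else '')
E
python3 go.py 0.5193 0.2525 0.15 -60
```

```text
scene 0.012 813 [-0.1056 -0.1058 -0.1069]
scene 0.025 1691 [-0.1055 -0.1057 -0.1063]
scene 0.033 2294 [-0.1026 -0.1034 -0.1051]
side 0.012 258 [-0.1078 -0.109  -0.1118]
side 0.025 566 [-0.1075 -0.1081 -0.11  ]
side 0.033 844 [-0.1043 -0.1062 -0.1078]
wrist 0.012 4541 [-0.1052 -0.1058 -0.1062]
wrist 0.025 9516 [-0.1052 -0.1058 -0.106 ]
wrist 0.033 13217 [-0.1034 -0.1038 -0.1045]
units [ 0.397 -0.695  0.491] turn 0.001 pos [0.5202 0.0925 0.2483] yaw -59.9 t 16.15 q7 -0.79 gap 0.0856 F [-0.1 -0.6  0.5]
```

```bash
python3 -m creep '[[[0.05,-0.1,0,0],[0.1,-0.2,0.05,0],[0.16,-0.3,0.1,0],[0.22,-0.4,0.15,0],[0.28,-0.5,0.2,0],[0.33,-0.6,0.25,0],[0.38,-0.68,0.3,0],[0.397,-0.695,0.4,0],[0.397,-0.695,0.48,0],[0.397,-0.695,0.49,0],[0.397,-0.695,0.49,0]]]' >/dev/null
python3 go.py 0.5193 0.2525 0.0 -60
python3 - <<'E'
from h import *
from scipy.optimize import least_squares
a=[]
for i in range(4): imaging.capture('side'); a.append(observe()['eef_pos'])
print(np.round(a,4).tolist())
st=observe(); 
for n in ('wrist','scene'):
  K,T=cal(n,st); p,d=imaging.capture(n); P=cloud(K,T,d)
  if n=='wrist': cv2.imwrite('pics/w5.png',p)
  for lo,hi,r in [(.037,.05,.03),(.053,.067,.026),(.076,.085,.011)]:
    k=(P[...,2]>lo)&(P[...,2]<hi)&(np.hypot(P[...,0]-.519,P[...,1]-.253)<.04); c=P[k]
    if len(c)>10: print(n,lo,len(c),least_squares(lambda x:np.hypot(c[:,0]-x[0],c[:,1]-x[1])-r,[.519,.253],loss='soft_l1',f_scale=.002).x.round(4))
  k=(P[...,2]>.066)&(P[...,2]<.073)&(np.hypot(P[...,0]-.519,P[...,1]-.253)<.04); c=P[k]; print('captop',len(c),np.round(cv2.minEnclosingCircle(c[:,:2].astype(np.float32)*1000),1) if 0 else cv2.minEnclosingCircle(c[:,:2].astype(np.float32)*1000) if len(c)>5 else '')
E
```

```text
units [0.003 0.004 0.748] turn 0.001 pos [0.5186 0.2531 0.1495] yaw -59.9 t 17.07 q7 -0.97 gap 0.0856 F [-0.2 -0.1  0.4]
[[0.5194, 0.2531, 0.1505], [0.5199, 0.2532, 0.1512], [0.52, 0.2534, 0.1514], [0.52, 0.2536, 0.1515]]
wrist 0.037 139 [0.52   0.2519]
wrist 0.053 140 [0.5194 0.2515]
wrist 0.076 66 [0.5194 0.2515]
captop 1770 ((520.0611572265625, 251.6907958984375), 25.91648292541504)
scene 0.037 148 [0.52   0.2533]
scene 0.053 150 [0.5192 0.253 ]
scene 0.076 44 [0.5192 0.2529]
captop 238 ((520.1011352539062, 252.9423828125), 26.60905647277832)
```

```bash
python3 -m creep '[[[-0.004,0.004,0.1,0],[-0.004,0.004,0.2,0],[-0.004,0.004,0.3,0],[-0.004,0.004,0.4,0],[-0.004,0.004,0.5,0],[-0.004,0.004,0.56,0],[-0.004,0.004,0.62,0],[-0.004,0.004,0.68,0],[-0.004,0.004,0.72,0],[-0.004,0.004,0.74,0],[-0.004,0.004,0.745,0],[-0.004,0.004,0.745,0]]]' 0 40
python3 go.py 0.5197 0.2524 0.001 -60
python3 - <<'E'
from h import *
for i in range(3): imaging.capture('side')
print(np.round(observe()['eef_pos'],4), np.round(observe()['wrist_force'],1))
E
```

```text
t: 18.37
eef_pos: [0.5189, 0.2529, 0.0014]
tool_rot: [0.966, 0.26, 0.0, -0.0]
wrist_force: [0.5, 0.5, 0.1]
finger_gap: 0.0851
finger_force: 0.0
units [0.002 0.004 0.002] turn 0.002 pos [0.5189 0.2529 0.0014] yaw -59.8 t 18.37 q7 -0.81 gap 0.0851 F [0.5 0.5 0.1]
[0.5192 0.2531 0.0019] [0.2 0.2 0.3]
```

```bash
python3 -m creep '[[[0,0,0,0],[0,0,0,0],[0,0,0,0],[0,0,0,0],[0,0,0,0],[0,0,0,0],[0,0,0,0],[0,0,0,0]]]' 1 50
python3 - <<'E'
from h import *
st=observe(); M=R.from_quat(st['tool_rot']).as_matrix(); print(np.round(st['eef_pos'],4))
for n in ['wrist','scene','side']:
    K,T=cal(n,st); p,d=imaging.capture(n); cv2.imwrite(f'pics/{n}6.png',p); P=cloud(K,T,d); Q=(P-st['eef_pos'])@M
    for s in (-1,1):
        m=(np.abs(Q[...,0])<.012)&(s*Q[...,1]>.033)&(s*Q[...,1]<.045)&(Q[...,2]<-.02)&(Q[...,2]>-.1); q=P[m]
        print(n,s,len(q),np.sort(q[:,2])[[0,2,6]].round(4) if len(q)>6 else '')
E
```

```text
t: 19.18
eef_pos: [0.519, 0.253, 0.0023]
tool_rot: [0.966, 0.26, 0.0, -0.0]
wrist_force: [-1.0, -0.9, 6.3]
finger_gap: 0.0576
finger_force: 52.5
[0.519  0.253  0.0023]
wrist -1 1241 [0.0442 0.0447 0.0452]
wrist 1 1219 [0.043  0.0446 0.0456]
scene -1 46 [0.0447 0.0495 0.0528]
scene 1 155 [0.0411 0.0423 0.0449]
side -1 30 [0.0445 0.0541 0.0685]
side 1 73 [0.0413 0.0422 0.0487]
```

```bash
python3 -m creep '[[[0,0,-0.02,0],[0,0,-0.06,0],[0,0,-0.12,0],[0,0,-0.18,0],[0,0,-0.25,0],[0,0,-0.32,0],[0,0,-0.4,0],[0,0,-0.48,0],[0,0,-0.56,0],[0,0,-0.63,0],[0,0,-0.68,0],[0,0,-0.7,0]]]'
python3 - <<'E'
from h import *
p,d=imaging.capture('scene'); a=cv2.resize(p[120:270,330:480],(400,400))
p,d=imaging.capture('side'); b=cv2.resize(p[80:230,170:320],(400,400))
cv2.imwrite('pics/lift.png',np.hstack([a,b]))
E
python3 go.py 0.5173 -0.0305 0.14 -60
```

```text
t: 20.33
eef_pos: [0.5196, 0.2532, 0.1436]
tool_rot: [0.965, 0.26, 0.002, -0.0]
wrist_force: [-0.0, -0.4, -1.9]
finger_gap: 0.058
finger_force: 53.8
units [-0.721  1.221  0.01 ] turn 0.002 pos [0.519  0.2532 0.1423] yaw -59.8 t 20.43 q7 -0.96 gap 0.0576 F [ 0.1 -0.1 -2.1]
```

View pics/lift.png

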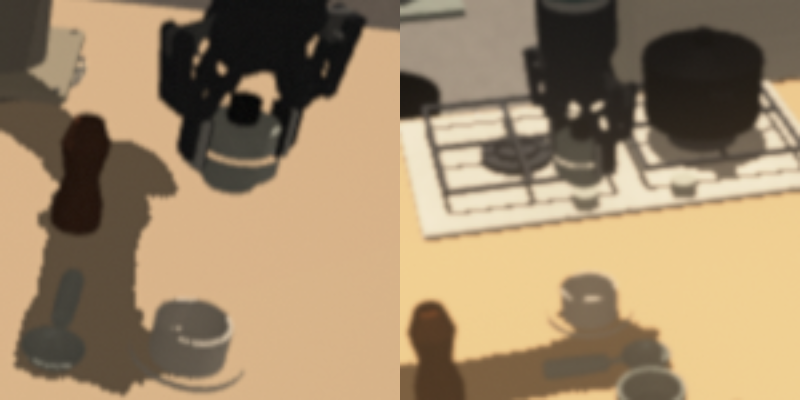

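Both lids came up together and level: cap knob at (245,108), band at (240,180), stand left at (190,335). Next I'll refine the pot centre.

```bash
python3 -m creep '[[[-0.04,0.06,0,0],[-0.08,0.13,0,0],[-0.12,0.2,0,0],[-0.16,0.27,0,0],[-0.2,0.34,0,0],[-0.24,0.41,0,0],[-0.28,0.47,-0.05,0],[-0.31,0.52,-0.1,0],[-0.33,0.55,-0.1,0],[-0.33,0.55,-0.1,0]]]' >/dev/null
python3 - <<'E'
from h import *
from scipy.optimize import least_squares
st=observe()
def rep(n,P):
    m=np.hypot(P[...,0]-.517,P[...,1]+.03)<.042
    k=m&(P[...,2]>.107)&(P[...,2]<.123); c=P[k]
    r=np.hypot(c[:,0]-.517,c[:,1]+.03); o=c[(r>.02)]
    for lo,hi in [(.095,.106),(.107,.122)]:
        k=m&(P[...,2]>lo)&(P[...,2]<hi); c=P[k]; 
        if len(c)<20: print(n,lo,len(c)); continue
        x=[.5173,-.0305]
        for rr in (.03,.028): 
            s=least_squares(lambda x:np.hypot(c[:,0]-x[0],c[:,1]-x[1])-rr,x,loss='soft_l1',f_scale=.001); print(n,lo,rr,len(c),s.x.round(4),end=' ')
        (a,b),q=cv2.minEnclosingCircle(c[:,:2].astype(np.float32)*1000); print('enc',round(a,1),round(b,1),round(q,1),'zmax',P[m][...,2][P[m][...,2]<.13].max().round(4))
f=np.load('w1.npz'); rep('w1',cloud(f['K'],f['T'],f['d']))
for n in ['wrist','scene','side']:
    K,T=cal(n,st); p,d=imaging.capture(n); cv2.imwrite(f'pics/{n}7.png',p); rep(n,cloud(K,T,d))
E
python3 go.py 0.5173 -0.0305 0.14 -60
```

```text
w1 0.095 0.03 600 [ 0.518  -0.0341] w1 0.095 0.028 600 [ 0.5181 -0.0329] enc 518.1 -32.8 29.5 zmax 0.1189
w1 0.107 0.03 1190 [ 0.5174 -0.0326] w1 0.107 0.028 1190 [ 0.5179 -0.0324] enc 517.3 -31.3 30.4 zmax 0.1189
wrist 0.095 0.03 866 [ 0.5169 -0.0289] wrist 0.095 0.028 866 [ 0.5182 -0.0289] enc 517.8 -29.6 29.6 zmax 0.1179
wrist 0.107 0.03 1177 [ 0.516  -0.0302] wrist 0.107 0.028 1177 [ 0.5179 -0.0292] enc 517.4 -30.4 30.5 zmax 0.1179
scene 0.095 0.03 205 [ 0.5187 -0.0294] scene 0.095 0.028 205 [ 0.5192 -0.0293] enc 519.0 -29.2 30.1 zmax 0.1165
scene 0.107 0.03 226 [ 0.5185 -0.0295] scene 0.107 0.028 226 [ 0.5191 -0.0292] enc 518.6 -28.0 31.1 zmax 0.1165
side 0.095 0.03 161 [ 0.5157 -0.0315] side 0.095 0.028 161 [ 0.5158 -0.0322] enc 516.2 -31.6 31.6 zmax 0.1202
side 0.107 0.03 237 [ 0.5163 -0.0318] side 0.107 0.028 237 [ 0.516  -0.0321] enc 517.6 -32.0 31.7 zmax 0.1202
units [-0.391  0.677  0.105] turn 0.003 pos [0.5167 0.1258 0.1611] yaw -59.7 t 21.42 q7 -0.75 gap 0.058 F [-1.1 -0.1 -1.9]
```

```bash
python3 -m creep '[[[-0.04,0.07,0,0],[-0.08,0.14,0,0],[-0.12,0.21,0,0],[-0.16,0.28,0,0],[-0.2,0.35,0,0],[-0.24,0.42,0,0],[-0.28,0.49,0,0],[-0.32,0.56,0,0],[-0.36,0.62,0,0],[-0.38,0.66,0,0],[-0.391,0.677,0,0],[-0.391,0.677,0,0]]]' >/dev/null
python3 - <<'E'
from h import *
from scipy.optimize import least_squares
st=observe(); a=[st['eef_pos']]
for n in ['scene','side','wrist']:
    K,T=cal(n,st); p,d=imaging.capture(n); cv2.imwrite(f'pics/{n}8.png',p); P=cloud(K,T,d); a.append(observe()['eef_pos'])
    m=np.hypot(P[...,0]-.517,P[...,1]+.03)<.045
    for l,lo,hi,r in [('neck',.093,.113,.03),('band',.195,.207,.03)]:
        k=m&(P[...,2]>lo)&(P[...,2]<hi); c=P[k]
        if len(c)>15: print(n,l,len(c),least_squares(lambda x:np.hypot(c[:,0]-x[0],c[:,1]-x[1])-r,[.5173,-.0305],loss='soft_l1',f_scale=.001).x.round(4))
print(np.round(a,4).tolist())
E
python3 go.py 0.5173 -0.0305 0.08 -60
```

```text
scene neck 380 [ 0.5189 -0.0294]
scene band 185 [ 0.518  -0.0306]
side neck 322 [ 0.5161 -0.0321]
side band 100 [ 0.5181 -0.0298]
wrist neck 556 [ 0.5178 -0.0317]
wrist band 1040 [ 0.5183 -0.0315]
[[0.5175, -0.0319, 0.1611], [0.5175, -0.031, 0.1611], [0.5175, -0.0304, 0.161], [0.5175, -0.0303, 0.1611]]
units [-0.001  0.001  0.405] turn 0.003 pos [ 0.5175 -0.0303  0.1611] yaw -59.7 t 22.57 q7 -0.47 gap 0.0579 F [-0.2 -0.1 -2.6]
```

The lids are aligned with the neck to within about 1–2 mm. I'll lower them now.

```bash
python3 -m creep '[[[-0.001,0.001,0.05,0],[-0.001,0.001,0.1,0],[-0.001,0.001,0.15,0],[-0.001,0.001,0.2,0],[-0.001,0.001,0.25,0],[-0.001,0.001,0.29,0],[-0.001,0.001,0.32,0],[-0.001,0.001,0.34,0],[-0.001,0.001,0.35,0],[-0.001,0.001,0.36,0],[-0.001,0.001,0.36,0]]]'
python3 go.py 0.5173 -0.0305 0.0823 -60
```

```text
t: 23.48
eef_pos: [0.5174, -0.032, 0.0892]
tool_rot: [0.966, 0.26, 0.0, -0.0]
wrist_force: [0.2, 0.3, -1.4]
finger_gap: 0.0577
finger_force: 54.0
units [ 0.003 -0.007  0.035] turn 0.002 pos [ 0.5174 -0.032   0.0892] yaw -59.8 t 23.48 q7 -0.37 gap 0.0577 F [ 0.2  0.3 -1.4]
```

```bash
python3 -m creep '[[[0.003,-0.004,0.01,0],[0.003,-0.004,0.02,0],[0.003,-0.004,0.026,0],[0.003,-0.004,0.032,0],[0.003,-0.004,0.036,0],[0.003,-0.004,0.036,0]]]'
python3 go.py 0.5173 -0.0305 0.0823 -60
```

```text
t: 23.98
eef_pos: [0.5175, -0.0309, 0.0823]
tool_rot: [0.965, 0.26, 0.0, -0.0]
wrist_force: [-0.1, 0.2, 1.1]
finger_gap: 0.058
finger_force: 54.4
units [ 0.    -0.002 -0.   ] turn 0.002 pos [ 0.5175 -0.0309  0.0823] yaw -59.8 t 23.98 q7 -0.37 gap 0.058 F [-0.1  0.2  1.1]
```

```bash
python3 -m creep '[[[0,0,0.003,0],[0,0,0.003,0]]]'
python3 -m creep '[[[0,0,0,0],[0,0,0,0],[0,0,0,0],[0,0,0,0],[0,0,0,0],[0,0,0,0],[0,0,0,0],[0,0,0,0]]]' 0
python3 -m creep '[[[0,0,-0.05,0],[0,0,-0.12,0],[0,0,-0.2,0],[0,0,-0.28,0],[0,0,-0.36,0],[0,0,-0.4,0],[0,0,-0.4,0],[0,0,-0.4,0]]]' >/dev/null
python3 - <<'E'
from h import *
from scipy.optimize import least_squares
st=observe(); a=[]
for n in ['wrist','scene','side']:
    K,T=cal(n,st); p,d=imaging.capture(n); cv2.imwrite(f'pics/{n}9.png',p); P=cloud(K,T,d)
    if n=='scene': A=cv2.resize(p[120:260,210:350],(400,400))
    if n=='side': B=cv2.resize(p[160:300,190:330],(400,400))
    m=np.hypot(P[...,0]-.517,P[...,1]+.03)<.04
    for l,lo,hi,r in [('neck',.093,.112,.03),('band',.118,.129,.03),('cap',.133,.147,.026),('knob',.152,.165,.011)]:
        k=m&(P[...,2]>lo)&(P[...,2]<hi); c=P[k]
        if len(c)>15: print(n,l,len(c),least_squares(lambda x:np.hypot(c[:,0]-x[0],c[:,1]-x[1])-r,[.5173,-.0305],loss='soft_l1',f_scale=.001).x.round(4))
    z=P[m][:,2]; z=z[z<.175]; print(n,'top',np.sort(z)[-5].round(4)); h=np.histogram(z,np.arange(.14,.176,.003)); print(h[0])
cv2.imwrite('pics/seat.png',np.hstack([A,B]))
E
python3 go.py 0.5173 -0.0305 0.12 -60
```

```text
t: 24.15
eef_pos: [0.5175, -0.0309, 0.0822]
tool_rot: [0.966, 0.26, 0.0, -0.0]
wrist_force: [-2.9, 0.4, 7.0]
finger_gap: 0.0578
finger_force: 55.0
t: 24.82
eef_pos: [0.5175, -0.031, 0.0815]
tool_rot: [0.965, 0.26, -0.0, 0.0]
wrist_force: [0.7, 0.5, 0.5]
finger_gap: 0.0854
finger_force: 0.0
wrist neck 305 [ 0.5171 -0.0308]
wrist band 210 [ 0.5183 -0.0307]
wrist cap 304 [ 0.5172 -0.0291]
wrist knob 223 [ 0.5173 -0.0291]
wrist top 0.1698
[  78   68  111 2810   48   47   49   58   77  754    3]
scene neck 236 [ 0.5172 -0.0296]
scene band 128 [ 0.5179 -0.0297]
scene cap 145 [ 0.5169 -0.0281]
scene knob 57 [ 0.5173 -0.0277]
scene top 0.1674
[ 33  28 115  75  12  13  15  14  37  10   0]
side neck 197 [ 0.5165 -0.0303]
side band 98 [ 0.518 -0.03 ]
side cap 115 [ 0.5167 -0.0278]
side knob 67 [ 0.5172 -0.0286]
side top 0.1706
[ 31  23  45 134  32  10   9  12  13  35   5]
units [0.003 0.    0.203] turn 0.002 pos [ 0.5168 -0.0308  0.1607] yaw -59.8 t 25.63 q7 -0.47 gap 0.0857 F [ 0.7 -0.1 -0.2]
```

View pics/seat.png

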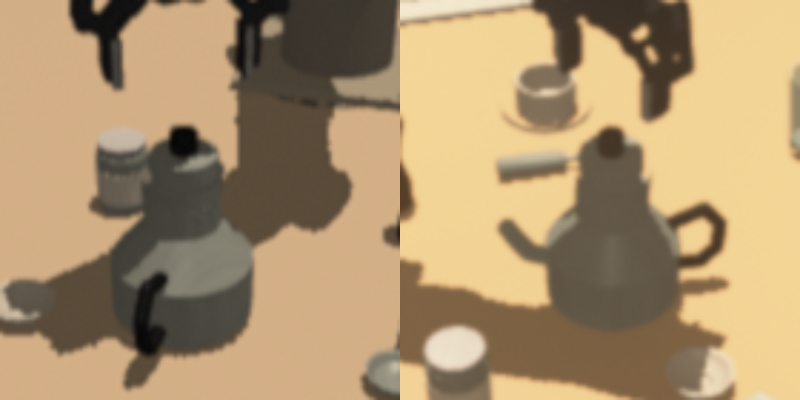

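The lids sit home: knob at (183,140) on the left and (610,142) on the right, knob top about 0.168 m, everything upright. Now I'll grip the knob, whose centre is near (0.5173,-0.0285).

```bash
python3 -m creep '[[[0.008,-0.009,0.03,0],[0.008,-0.009,0.08,0],[0.008,-0.009,0.13,0],[0.008,-0.009,0.17,0],[0.008,-0.009,0.2,0],[0.008,-0.009,0.208,0],[0.008,-0.009,0.208,0],[0.008,-0.009,0.208,0]]]' 0 30 >/dev/null
python3 go.py 0.5173 -0.0285 0.119 -60
python3 -m creep '[[[0,0,0,0],[0,0,0,0],[0,0,0,0],[0,0,0,0],[0,0,0,0],[0,0,0,0],[0,0,0,0],[0,0,0,0],[0,0,0,0],[0,0,0,0],[0,0,0,0]]]' 1 30
python3 go.py 0.5173 -0.0285 0.219 -60
```

```text
units [-0.002 -0.004  0.005] turn 0.002 pos [ 0.5181 -0.0289  0.1199] yaw -59.8 t 26.3 q7 -0.42 gap 0.0857 F [-0.1 -0.2 -0.2]
t: 27.22
eef_pos: [0.5181, -0.0285, 0.1202]
tool_rot: [0.965, 0.26, 0.0, -0.0]
wrist_force: [-1.3, 0.4, 5.4]
finger_gap: 0.0203
finger_force: 29.4
units [-0.003 -0.002 -0.494] turn 0.002 pos [ 0.5181 -0.0285  0.1202] yaw -59.8 t 27.22 q7 -0.42 gap 0.0203 F [-1.3  0.4  5.4]
```

Gripped at a 20 mm gap, so now I'll lift 10 cm slowly.

```bash
python3 -m creep '[[[0,0,-0.01,0],[0,0,-0.03,0],[0,0,-0.06,0],[0,0,-0.1,0],[0,0,-0.15,0],[0,0,-0.2,0],[0,0,-0.26,0],[0,0,-0.32,0],[0,0,-0.38,0],[0,0,-0.43,0],[0,0,-0.47,0],[0,0,-0.5,0]]]' >/dev/null
python3 -m creep '[[[0,0,0,0],[0,0,0,0],[0,0,0,0],[0,0,0,0],[0,0,0,0],[0,0,0,0]]]'
python3 - <<'E'
from h import *
p,d=imaging.capture('scene'); a=cv2.resize(p[80:260,190:370],(400,400))
p,d=imaging.capture('side'); b=cv2.resize(p[120:300,170:350],(400,400))
cv2.imwrite('pics/end.png',np.hstack([a,b]))
E
```

```text
t: 28.72
eef_pos: [0.5177, -0.0287, 0.2195]
tool_rot: [0.966, 0.26, -0.0, -0.0]
wrist_force: [-0.7, 0.6, -1.1]
finger_gap: 0.0206
finger_force: 29.3
```

View pics/end.png

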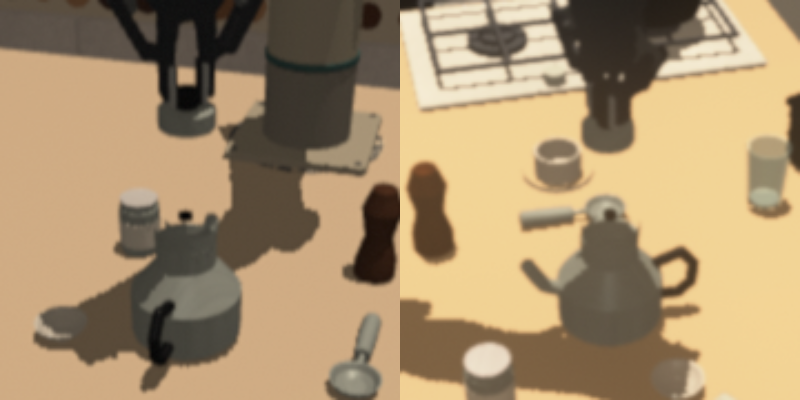

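The cap hangs alone in the fingers at (187,115), and the inner lid stays seated with its small knob at (186,215). Handing in.

```bash
python3 -c "from station import job; print(job.finish_job())"
```

```text
the job is handed in; nothing more can be done
None
```

I handed the job in at about 29 s of the 72 s; no verdict came back, but by the last camera views and measurements the probe is back in its block after the dip, the inner lid is seated in the pot, and the cap is held about 10 cm above it.

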